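Start a coach screw in a utensil rail

TASK

One of the three square-headed screws in the oak utensil rail still stands proud. Take the T-handled socket driver, set it on that screw and, pressing firmly but not with all your might, turn it clockwise so that it bites and goes in until its collar is down on the steel strap; do not let it spin round without going in and stop once it is home. Then take the driver off and stand it upright on the bare worktop again, clear of the rail, touching the screw only with the driver and leaving the mug, jar and tin where they are.

Things in the scene. Friction and masses are not known exactly. Their poses are not given: they have to be found in the camera images.
- driver: Stubby T-handled socket driver, 100 mm tall, 0.2 kg, standing loose on the worktop, mouth down. Origin: centre of the mouth, z up its axis. Steel socket block 30 x 30 mm, 16 mm high, with a square hole 17.6 mm wide, 8 mm deep, open below, sides along the driver's x and y; 12 mm shaft; on top a wooden cross bar 80 mm long (driver x), 16 mm wide (y), 22 mm high.
- driver_bar (a point): Middle of the driver's cross bar, 89 mm above its origin: the place to grip, across the 16 mm width (driver y). Same axes as the driver.
- driver_seat (a point): Ceiling of the driver's square socket, 8 mm above its origin; it presses on the screw's crown when fully seated.
- screw_top (a point): Top centre of the proud screw's head, z up, turning with it; 41.5 mm over the worktop as found. From the top: conical crown 2.5 mm high (12 mm across, 16 mm at its foot), square body 16 x 16 mm, 6.5 mm high, sides along this point's x and y, round collar 24 mm across, 3 mm thick. The socket fits in any quarter turn, with 0.8 mm play each way and 0.1 rad of turning play either way.
- pilot: The proud screw in its pilot hole. Origin fixed on the screw's axis at the top of the strap, z up; it does not turn.
- feed (a joint): How far the screw has gone in, m: 0 as found, 0.0045 with its collar down on the strap. It goes in 10 mm per turn clockwise from above (1.6 mm per rad), about 2.8 rad in all, and only under pressure (driver's weight included): below about 10 N it spins in place, at 13 to 22 N it threads in as it turns and over 40 N splits the wood. Turning takes about 0.06 N m. It stays where it is left.
- lost (a joint): Damage to the pilot hole, rad, 0 as found: grows by the clockwise turning that did not feed the screw (too light pressure, or turning on when it is home). Beyond 0.6 rad the hole is stripped.
- rail_board: Oak utensil rail fixed on the worktop, 70 x 230 mm, 22 mm thick, with a 3 mm steel strap (30 x 206 mm) along its middle: strap top 25 mm over the worktop. Origin: underside centre, long axis y. Four steel hooks reach 63 mm from the centre line on its +x side, 37 mm high. Screws on the centre line at y = -62, 0 and 62 mm; which one is proud varies.
- set_screw_a: A like screw that is already home, its top 12 mm above the strap; leave it. Origin: under its collar, on the strap.
- set_screw_b: The other screw that is already home. Origin: under its collar, on the strap.
- mug_spare: Bystander: white mug with small leaves, 92 x 127 x 95 mm. Origin under its centre.
- honey_jar: Bystander: glass honey jar with grey lid, 71 mm across, 110 mm tall. Origin under its centre.
- tin_small: Bystander: small food tin, 75 mm across, 58 mm tall. Origin under its centre.

How it is judged (in metres and radians):
On the way, in this order (a step that is already met when the one before it is completed fails the run):
1. the driver is lifted off the worktop (height (world z) of driver above 0.02 m), for 0.1 s.
2. the socket sits down over the proud screw's head (distance between driver_seat and screw_top below 0.003 m), for 0.05 s.
3. the first thread is cut: the screw, turned by the driver, has gone in more than 2.5 mm (value of joint feed above 0.0025 m and horizontal distance between driver_seat and screw_top below 0.004 m), for 0.05 s.
At the end, for the whole second after the job is handed in: The screw is in to within 0.6 mm of its collar lying on the strap, less than 0.6 rad of turn was lost, and the driver stands upright (within 0.1 rad) and still on the bare worktop (its underside within 4 mm of the worktop's level), not touching the rail (value of joint feed above 0.0039 m and value of joint lost below 0.6 rad and height (world z) of driver between -0.004 and 0.004 m and angle between driver's own z axis and vertical below 0.1 rad and linear speed of driver below 0.02 m/s and contact force between driver and rail_board below 0.1 N).
It fails at once if the pilot hole is stripped: the screw was turned more than 0.6 rad without going in (value of joint lost above 0.6 rad).
It fails at once if the driver presses on the screw with more than 40 N (contact force between driver and pilot above 40 N).
It fails at once if the screw is handled with the fingers instead of the driver (contact force between the fingers and pilot above 0.5 N).
It fails at once if the mug, jar or tin is pushed more than 2 cm (distance of any of mug_spare, honey_jar, tin_small from where it was at the start of the episode above 0.02 m).
It also fails if it takes over 72 s, if anything falls off the work surface, if the arm or the gripper's body presses on something with over 40 N, if the wrist force passes 120 N, or if a joint passes its speed limit or range.

ROBOT

A 6-joint arm with a two-finger parallel gripper is mounted at the origin on a cart in front of the work surface, level with it; the furniture and walls round the work are solid. World frame = base frame: x ahead of the robot, y to its left, z up, the work surface at z = 0. Lengths are in mm, angles in degrees, forces in N, time in s.
With the tool pointing down it reaches from about 375 to 925 mm from the base axis. Payload 5.7 kg.
Tool frame: the origin (TCP) lies at the very end of the fingers, on their centre line; the grasp point (between the pads) lies 19 mm behind it; y points along the fingers, z is the direction in which the jaws open and shut, and the axes are right-handed (so a half turn about y gives the same grasp; the last joint's range is limited). The gripper opens to 88 mm and grips with 3 to 60 N. Pads are 20 mm wide; open, the fingers measure 115 mm over their backs; the gripper's body (75 mm by 178 mm) begins 61 mm behind the grasp point.
Start: joints at [68.348, 20.558, 86.54, -0, 72.909, -6.595], TCP at [155.865, 579.369, 222.623] pointing down, gripper open.
Joint ranges: [-170.27, 170.27], [-57.76, 135], [12.27, 136.19], [-55.21, 235.2], [11.17, 155.16], [-170.74, 170.74]. Speed limits (degrees/s): [136.94, 136.94, 180, 180, 180, 180].

INTERFACE

Orientations are given as [roll, pitch, yaw] about the fixed x, y, z axes, in that order (R = Rz(yaw) Ry(pitch) Rx(roll)).
In Python, from station import * gives the robot as it stands.
- The arm moves only by the shell command python3 -m creep 'ROWS' [FORCE]. ROWS is JSON, a list of rows, each an object with "grip": the closure in counts, from 0 (fully open) to 255 (shut); "slide": the shift along the tool's x, y, z in m, a list of three; "rot": the turn, a rotation vector about the tool's x, y, z in degrees, a list of three. A call has exactly 5 rows; each row shifts and turns the pose as measured when the row begins, along the tool's axes as they then stand; what a row does not reach is not made up. A row lasts 1/12 s, in which the tool goes at most 41.7 mm and 7.16 degrees, less where a joint would pass 70% of its speed; a pose out of reach is approached as far as the arm can. A call with a gripper value outside its range is refused whole. The fingers move at their own pace and stop on an object; FORCE is the grip in N (left out, the last holds). Time passes only in rows, so rows that do not move let the fingers close, or fill a call up. It gives the time, the measured TCP pose, the force and the opening at its end, in the units of the state.
- get_state(): the state, without advancing time (a new reading comes with each control period).
- grab_frame(name): name is "scene" or "top" or "wrist"; returns (picture, depth): 384x512x3 uint8, blue, green, red; 384x512 float32, mm along the optical axis (not along the pixel's ray), 0 where there is no reading.
- camera_model(name): a dict with "camera_matrix" (3x3 intrinsics, pixels), "R" (3x3) and "t" (3): a world point X has camera coordinates R X + t. Camera axes: x right, y down, z forward; pixel columns grow to the right and rows downward; lengths in mm; the calibration is good to about 2 mm. A picture is of the moment at which its call begins: read the wrist's pose just before it. camera_model takes no time and is no camera call; for the wrist camera it gives the pose at the moment of the call.
- finish_job(): hands the job in, once; it reports no verdict.
The state is a dict: "t": time; "joint_positions": joint angles; "joint_velocities": joint speeds; "joint_torque": joint torques, N m; "eef_pos": TCP position; "ee_rot": TCP orientation; "force": force on the tool from outside, world axes, zero at the start; "ft_torque": the same for the moment, N m; "finger_gap": finger opening in mm.
Only numpy, scipy, OpenCV 4.12 (cv2) and the standard library are available. Lean on these libraries where they do the work, as an engineer would, in place of code of your own. Each camera call takes 0.05 s, during which the arm holds its last target.

## Working session

There is one attempt and no reset: what is moved stays moved. The work goes in short steps, Python scripts to look and compute and a shell command to move; the robot and the scene stay as the last step left them, time stands still between calls to the robot, and variables do not carry over. Pictures are saved under pics/ and viewed, and the job is handed in when it is done.

```bash
ls; mkdir -p pics
python3 - <<'E'
from station import *
import cv2
print(get_state())
for n in ("scene","top","wrist"):
    m=camera_model(n); print(n,m)
    p,d=grab_frame(n); cv2.imwrite(f"pics/{n}0.png",p)
    import numpy as np; np.save(f"pics/{n}0.npy",d)
E
```

```text
pics
{'t': 0.0, 'joint_positions': array([ 6.83480102e+01,  2.05976243e+01,  8.65971606e+01, -3.16676827e-04,
        7.29106914e+01, -6.59492465e+00]), 'joint_velocities': array([-0.06529672, -0.03779631,  0.06602404,  0.02567004,  0.00301487,
       -0.0545031 ]), 'joint_torque': array([-1.29096070e-04, -5.15370476e+01, -2.70728534e+01,  6.72301976e-02,
        3.48637789e-02, -1.52190723e-04]), 'eef_pos': array([155.6234291 , 578.75182788, 221.82498307]), 'ee_rot': array([-9.01048131e+01,  1.18133320e-02, -1.50569826e+01]), 'force': array([ 0.40255443, -0.45584443, -0.71517419]), 'ft_torque': array([0.0154599 , 0.03423509, 0.04453785]), 'finger_gap': 87.98532427389237}
scene {'camera_matrix': array([[440.7832811 ,   0.        , 251.16731114],
       [  0.        , 440.7832811 , 193.78072569],
       [  0.        ,   0.        ,   1.        ]]), 'R': array([[-0.77418702, -0.63254465,  0.02284137],
       [-0.37547436,  0.42990222, -0.82109871],
       [ 0.50956204, -0.64426031, -0.57032901]]), 't': array([419.00889866, 261.86255805, 644.80467169])}
top {'camera_matrix': array([[377.14830515,   0.        , 262.98407406],
       [  0.        , 377.14830515, 199.23213902],
       [  0.        ,   0.        ,   1.        ]]), 'R': array([[ 0.12505113, -0.99214708,  0.00252785],
       [-0.96978315, -0.12276952, -0.21082762],
       [ 0.20948235,  0.02391276, -0.97751999]]), 't': array([-33.12903991, 553.54442558, 802.98182564])}
wrist {'camera_matrix': array([[332.86644209,   0.        , 259.43607754],
       [  0.        , 332.86644209, 190.87191264],
       [  0.        ,   0.        ,   1.        ]]), 'R': array([[ 0.25956064,  0.96572547, -0.00160717],
       [ 0.93515759, -0.25092873,  0.25003012],
       [ 0.24105717, -0.06640094, -0.96823673]]), 't': array([-599.92528156,  -30.41540923,  391.00903979])}
```

View pics/scene0.png

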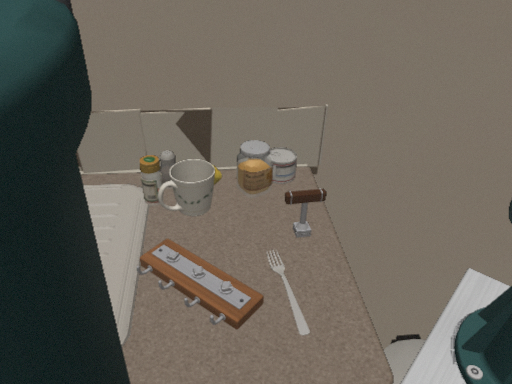

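View pics/top0.png

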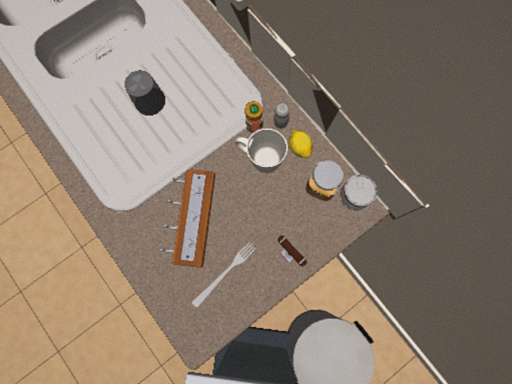

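View pics/wrist0.png

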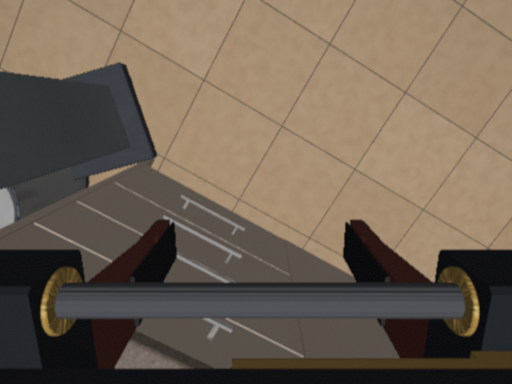

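The scene picture shows the rail at about (200,280) with three screws, the driver at (304,210), and the mug, jar and tin behind. In the top picture the rail is at (194,218) and the driver bar at (292,250). A fork lies near (225,275). I'll zoom in next.

Run:
```python
import cv2,numpy as np
p=cv2.imread("pics/top0.png"); s=cv2.imread("pics/scene0.png")
a=cv2.resize(p[160:280,160:320],None,fx=5,fy=5,interpolation=cv2.INTER_CUBIC); cv2.imwrite("pics/topz.png",a)
a=cv2.resize(s[180:330,130:330],None,fx=4,fy=4,interpolation=cv2.INTER_CUBIC); cv2.imwrite("pics/scenez.png",a)
```

```text
(no output)
```

View pics/topz.png

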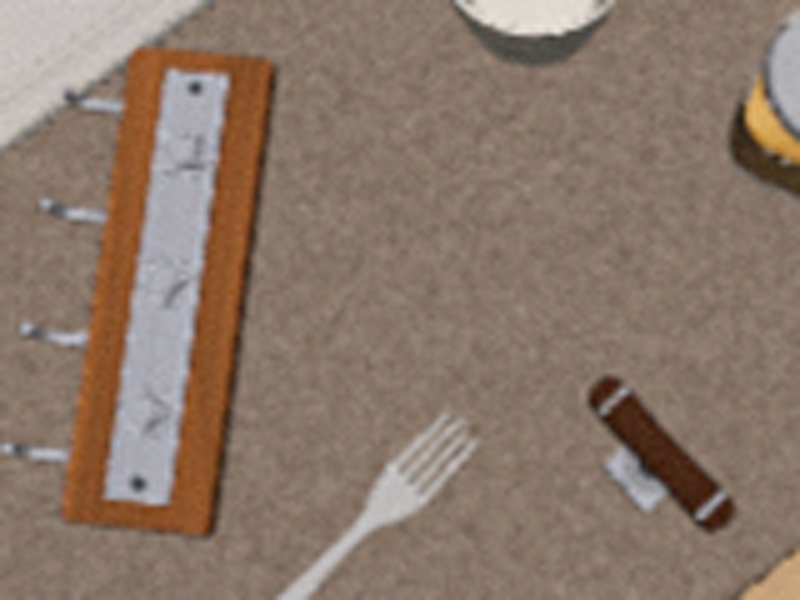

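View pics/scenez.png

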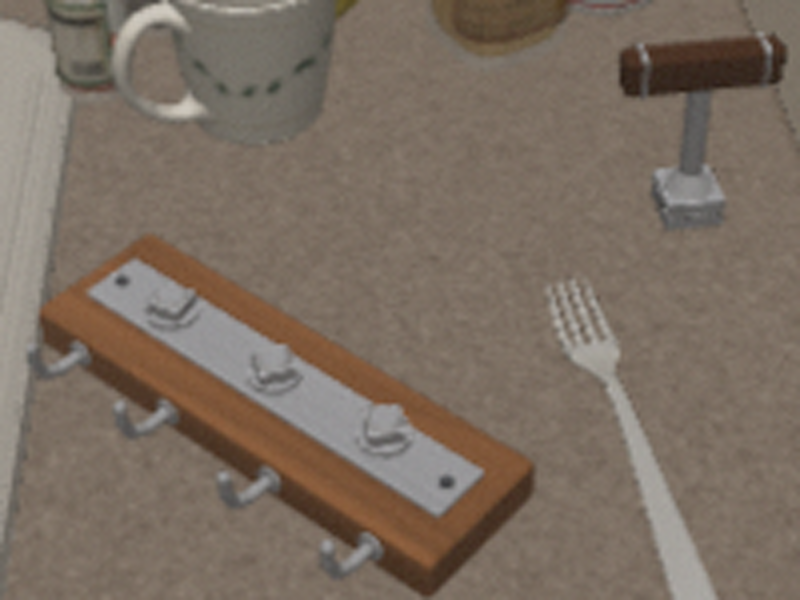

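```bash
cat > h.py <<'E'
import numpy as np,cv2
from station import *
def ray(m,uv,z):
    K,R,t=m["camera_matrix"],m["R"],m["t"]
    uv=np.atleast_2d(uv).astype(float)
    d=np.c_[(uv-[K[0,2],K[1,2]])/[K[0,0],K[1,1]],np.ones(len(uv))]@R
    c=-R.T@t
    return c+d*((z-c[2])/d[:,2])[:,None]
def proj(m,X):
    c=m["R"]@np.asarray(X,float)+m["t"]; p=m["camera_matrix"]@c; return p[:2]/p[2]
def biggest(mask):
    cs,_=cv2.findContours(mask.astype(np.uint8),cv2.RETR_EXTERNAL,cv2.CHAIN_APPROX_NONE)
    return max(cs,key=cv2.contourArea)
E
python3 - <<'E'
from h import *
m=camera_model("top"); p=cv2.imread("pics/top0.png"); d=np.load("pics/top0.npy")
hsv=cv2.cvtColor(p,cv2.COLOR_BGR2HSV)
roi=np.zeros(p.shape[:2],bool); roi[165:275,165:220]=1
b,g,r=[p[...,i].astype(int) for i in range(3)]
rail=roi&((r-b)>60); c=biggest(cv2.morphologyEx(rail.astype(np.uint8),cv2.MORPH_CLOSE,np.ones((15,15))))
W=ray(m,c[:,0],22)[:,:2].astype(np.float32)
print("rail",cv2.minAreaRect(W), cv2.boxPoints(cv2.minAreaRect(W)))
roi[:]=0; roi[230:270,270:312]=1
bar=roi&(r<95)&(r-b>8)&(g<60)
bar=cv2.morphologyEx(bar.astype(np.uint8),cv2.MORPH_CLOSE,np.ones((5,5)))
c=biggest(bar); W=ray(m,c[:,0],98)[:,:2].astype(np.float32)
print("bar",c[:,0].min(0),c[:,0].max(0),cv2.minAreaRect(W),cv2.boxPoints(cv2.minAreaRect(W)))
ms=camera_model("scene"); s=cv2.imread("pics/scene0.png")
print("depth bar top", d[245:255,286:297][4])
E
```

```text
rail ((499.728515625, 195.45419311523438), (228.7113037109375, 70.4021987915039), 1.3439887762069702) [[384.5787  227.96341]
 [386.22995 157.58057]
 [614.8783  162.94498]
 [613.22705 233.32782]]
bar [278 236] [306 265] ((442.9207763671875, -38.35939407348633), (77.29939270019531, 16.27292823791504), 49.46791458129883) [[411.6193    -62.447117 ]
 [423.9874    -73.02246  ]
 [474.22226   -14.271671 ]
 [461.85416    -3.6963272]]
depth bar top [797.86774 796.90295 799.016   796.73926 797.41797 797.8128  797.82336
 797.88403 795.9836  800.87915 896.1797 ]
```

Run:
```python
from h import *
s=get_state(); m=camera_model("wrist")
from scipy.spatial.transform import Rotation as Ro
T=Ro.from_euler('xyz',s["ee_rot"],degrees=True).as_matrix()
c=-m["R"].T@m["t"]; print("cam in tool",T.T@(c-s["eef_pos"])); print("cam axes in tool (rows)",m["R"]@T)
K=m["camera_matrix"]
for uv in ((256,192),(256,100),(256,250),(0,100),(512,100)):
    X=ray(m,uv,30)[0]; print(uv,T.T@(X-s["eef_pos"]))
```

```text
cam in tool [ -68.43162053 -163.3105542     0.87994961]
cam axes in tool (rows) [[-2.34476107e-04 -1.82995840e-05  9.99999972e-01]
 [ 9.68194870e-01 -2.50197210e-01  2.22440065e-04]
 [ 2.50197199e-01  9.68194896e-01  7.63828310e-05]]
(256, 192) [ 24.6758389  192.01112123  -2.88340205]
(256, 100) [-73.27083129 192.0252279   -2.65354141]
(256, 250) [ 93.95677887 192.00114312  -3.04599012]
(0, 100) [ -73.21392866  192.39590927 -266.58619708]
(512, 100) [-73.32761698 191.65530826 260.73674416]
```

```bash
R='{"grip":0,"slide":[0.030,0.006,-0.016],"rot":[0,0,0]}'; 
python3 -m creep '[{"grip":0,"slide":[0.030,0.004,-0.016],"rot":[0,0,0]},{"grip":0,"slide":[0.030,0.004,-0.016],"rot":[0,0,0]},{"grip":0,"slide":[0.030,0.004,-0.016],"rot":[0,0,0]},{"grip":0,"slide":[0.030,0.004,-0.016],"rot":[0,0,0]},{"grip":0,"slide":[0.030,0.004,-0.016],"rot":[0,0,0]}]' 20
python3 -m creep '[{"grip":0,"slide":[0.030,0.004,-0.016],"rot":[0,0,0]},{"grip":0,"slide":[0.030,0.004,-0.016],"rot":[0,0,0]},{"grip":0,"slide":[0.030,0.004,-0.016],"rot":[0,0,0]},{"grip":0,"slide":[0.030,0.004,-0.016],"rot":[0,0,0]},{"grip":0,"slide":[0.030,0.004,-0.016],"rot":[0,0,0]}]'
```

```text
t: 0.57
eef_pos: [278.9, 464.2, 200.5]
ee_rot: [-89.9, 0.1, -14.5]
force: [0.2, 0.8, -0.3]
finger_gap: 87.9
t: 0.98
eef_pos: [408.2, 342.3, 178.4]
ee_rot: [-90.0, 0.2, -14.4]
force: [1.1, 0.7, 1.6]
finger_gap: 87.9
```

```bash
python3 -m creep '[{"grip":0,"slide":[0.030,0.009,-0.015],"rot":[0,0,0]},{"grip":0,"slide":[0.030,0.009,-0.015],"rot":[0,0,0]},{"grip":0,"slide":[0.030,0.009,-0.015],"rot":[0,0,0]},{"grip":0,"slide":[0.030,0.009,-0.015],"rot":[0,0,0]},{"grip":0,"slide":[0.030,0.009,-0.015],"rot":[0,0,0]}]' 20
python3 -m creep '[{"grip":0,"slide":[0,0,0],"rot":[0,-7,0]},{"grip":0,"slide":[0,0,0],"rot":[0,-7,0]},{"grip":0,"slide":[0,0,0],"rot":[0,-7,0]},{"grip":0,"slide":[0,0,0],"rot":[0,-7,0]},{"grip":0,"slide":[0,0,0],"rot":[0,-7,0]}]'
python3 -m creep '[{"grip":0,"slide":[0,0,0],"rot":[0,-7,0]},{"grip":0,"slide":[0,0,0],"rot":[0,-7,0]},{"grip":0,"slide":[0,0,0],"rot":[0,-7,0]},{"grip":0,"slide":[0,0,0],"rot":[0,-7,0]},{"grip":0,"slide":[0,0,0],"rot":[0,0,0]}]'
python3 - <<'E'
from h import *
s=get_state(); print(s["eef_pos"],s["ee_rot"],s["joint_positions"])
m=camera_model("wrist"); p,d=grab_frame("wrist"); cv2.imwrite("pics/w1.png",p); np.save("pics/w1.npy",d); np.savez("pics/w1m.npz",**m)
cv2.imwrite("pics/w1z.png",cv2.resize(p,None,fx=1.5,fy=1.5,interpolation=cv2.INTER_CUBIC))
E
```

```text
t: 1.4
eef_pos: [540.3, 225.6, 131.5]
ee_rot: [-89.9, 0.1, -14.4]
force: [-0.7, 0.2, -0.2]
finger_gap: 87.7
t: 1.82
eef_pos: [546.1, 217.5, 127.0]
ee_rot: [-89.9, 0.3, 21.2]
force: [0.4, 0.4, -0.0]
finger_gap: 87.8
t: 2.23
eef_pos: [545.1, 216.6, 125.3]
ee_rot: [-89.7, 0.4, 50.1]
force: [0.4, -0.6, -0.3]
finger_gap: 87.7
[545.07794384 216.63902549 125.26339404] [-89.70686829   0.3544698   50.1024072 ] [ 1.49061810e+01  2.55418901e+01  9.39783012e+01  4.03116855e-02
  6.09384348e+01 -1.25215042e+02]
```

View pics/w1z.png

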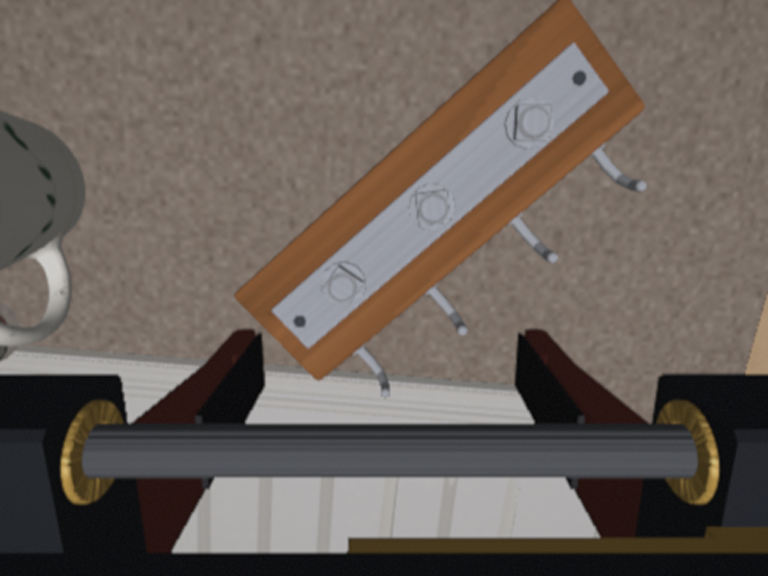

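The wrist picture shows the rail with three screw crowns at (zoomed) (535,122), (433,208) and (342,288). I'll check which one is proud by depth.

Run:
```python
from h import *
m=dict(np.load("pics/w1m.npz")); d=np.load("pics/w1.npy"); p=cv2.imread("pics/w1.png")
v,u=np.mgrid[:384,:512]; K=m["camera_matrix"]
P=np.stack([(u-K[0,2])/K[0,0]*d,(v-K[1,2])/K[1,1]*d,d],-1).reshape(-1,3)
W=((P-m["t"])@m["R"]).reshape(384,512,3)
for c in ((357,81),(289,139),(228,192)):
    b=W[c[1]-3:c[1]+4,c[0]-3:c[0]+4].reshape(-1,3); print(c,np.median(b,0),b[:,2].std(), ray(m,c,37)[0],ray(m,c,41.5)[0])
for c in ((320,112),(258,170),(375,65)):
    print("strap",np.median(W[c[1]-3:c[1]+4,c[0]-3:c[0]+4].reshape(-1,3),0))
o=[]
for c in ((357,81),(289,139),(228,192)):
    o.append(cv2.resize(p[c[1]-25:c[1]+25,c[0]-22:c[0]+22],None,fx=6,fy=6,interpolation=cv2.INTER_CUBIC))
    z=W[c[1]-25:c[1]+25,c[0]-22:c[0]+22,2]; z=np.clip((z-20)/25*255,0,255).astype(np.uint8)
    o[-1]=np.vstack([cv2.convertScaleAbs(o[-1],alpha=1.5,beta=-60),cv2.cvtColor(cv2.resize(z,None,fx=6,fy=6,interpolation=cv2.INTER_CUBIC),cv2.COLOR_GRAY2BGR)])
cv2.imwrite("pics/scr.png",np.hstack(o))
```

```text
(357, 81) [437.56219627 197.01702065  42.60474266] 0.6782084949174779 [435.88183657 197.63830197  37.        ] [437.07266026 197.06805165  41.5       ]
(289, 139) [499.5092248  198.37436649  38.27560802] 0.5644187053631214 [499.48960417 198.5840921   37.        ] [499.54453336 197.99695205  41.5       ]
(228, 192) [561.57873305 199.88210829  38.18545049] 0.6787974250506095 [561.6992905 200.0896794  37.       ] [560.64329182 199.47565289  41.5       ]
strap [468.11933435 199.30650696  26.24538288]
strap [533.78876938 203.26445966  26.33311581]
strap [416.20578262 198.32937895  26.20862713]
```

View pics/scr.png

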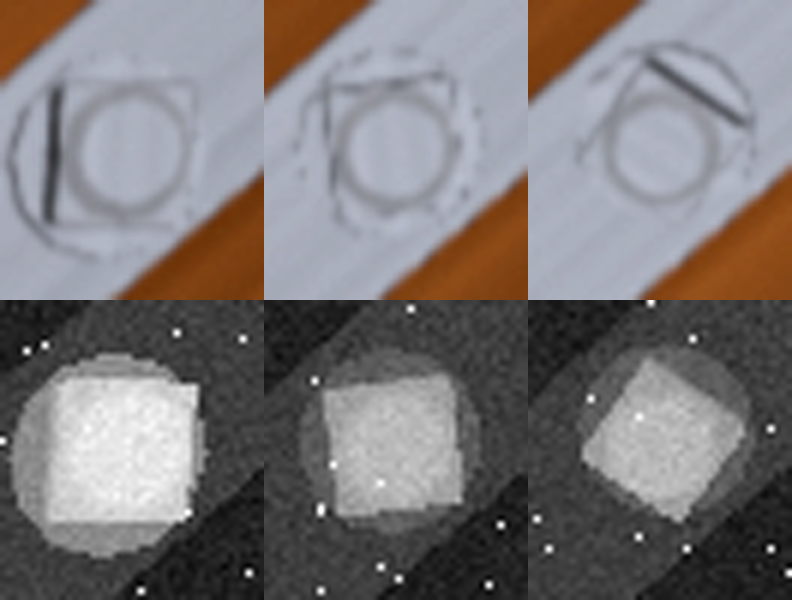

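The leftmost of these, pixel (357,81), is proud: z is 42.6, against 38.2 for the other two. Its square sits almost aligned with the image axes. Next I'll measure its angle and centre.

Run:
```python
from h import *
m=dict(np.load("pics/w1m.npz")); d=np.load("pics/w1.npy")
v,u=np.mgrid[:384,:512]; K=m["camera_matrix"]
P=np.stack([(u-K[0,2])/K[0,0]*d,(v-K[1,2])/K[1,1]*d,d],-1).reshape(-1,3)
W=((P-m["t"])@m["R"]).reshape(384,512,3)
for c,th in (((357,81),36.5),((289,139),33),((228,192),33)):
    k=(W[...,2]>th)&(abs(u-c[0])<20)&(abs(v-c[1])<20)&(W[...,2]<60)
    k=cv2.morphologyEx(k.astype(np.uint8),cv2.MORPH_OPEN,np.ones((3,3)))
    cc=biggest(k); X=ray(m,cc[:,0],39.2 if th>36 else 34.7)[:,:2].astype(np.float32)
    r=cv2.minAreaRect(X); print(r)
    # collar circle
```

```text
((437.51605224609375, 196.11822509765625), (15.657990455627441, 16.683002471923828), 50.12413787841797)
((499.4476318359375, 197.8689422607422), (16.077228546142578, 16.116291046142578), 57.511390686035156)
((561.0675048828125, 199.29229736328125), (16.449087142944336, 16.07935905456543), 14.841292381286621)
```

```bash
python3 -m creep '[{"grip":0,"slide":[-0.026,-0.001,-0.0105],"rot":[0,0,0]},{"grip":0,"slide":[-0.026,-0.001,-0.0105],"rot":[0,0,0]},{"grip":0,"slide":[-0.026,-0.001,-0.0105],"rot":[0,0,0]},{"grip":0,"slide":[-0.026,-0.001,-0.0105],"rot":[0,0,0]},{"grip":0,"slide":[-0.026,-0.001,-0.0105],"rot":[0,0,0]}]' 20
python3 -m creep '[{"grip":0,"slide":[-0.026,-0.001,-0.0105],"rot":[0,0,0]},{"grip":0,"slide":[-0.026,-0.001,-0.0105],"rot":[0,0,0]},{"grip":0,"slide":[-0.026,-0.001,-0.0105],"rot":[0,0,0]},{"grip":0,"slide":[0,0,0],"rot":[0,0,0]},{"grip":0,"slide":[0,0,0],"rot":[0,0,0]}]'
python3 - <<'E'
from h import *
s=get_state(); print(s["eef_pos"],s["ee_rot"],s["joint_positions"],s["force"])
m=camera_model("wrist"); p,d=grab_frame("wrist"); cv2.imwrite("pics/w2.png",p); np.save("pics/w2.npy",d); np.savez("pics/w2m.npz",**m)
cv2.imwrite("pics/w2z.png",cv2.resize(p,None,fx=1.5,fy=1.5,interpolation=cv2.INTER_CUBIC))
E
```

```text
t: 2.7
eef_pos: [501.1, 84.8, 130.0]
ee_rot: [-89.8, 0.1, 48.9]
force: [1.3, -1.2, 0.7]
finger_gap: 87.6
t: 3.12
eef_pos: [469.3, -1.9, 133.4]
ee_rot: [-89.8, 0.2, 47.4]
force: [-0.1, 0.1, -0.4]
finger_gap: 87.5
[469.27570532  -1.88083171 133.39079169] [-89.76577802   0.23857859  47.37009131] [-8.61754404e+00  1.64037088e+01  1.08083928e+02 -8.06586198e-02
  5.58399943e+01 -1.45941667e+02] [-0.11208721  0.14531222 -0.41111142]
```

View pics/w2z.png

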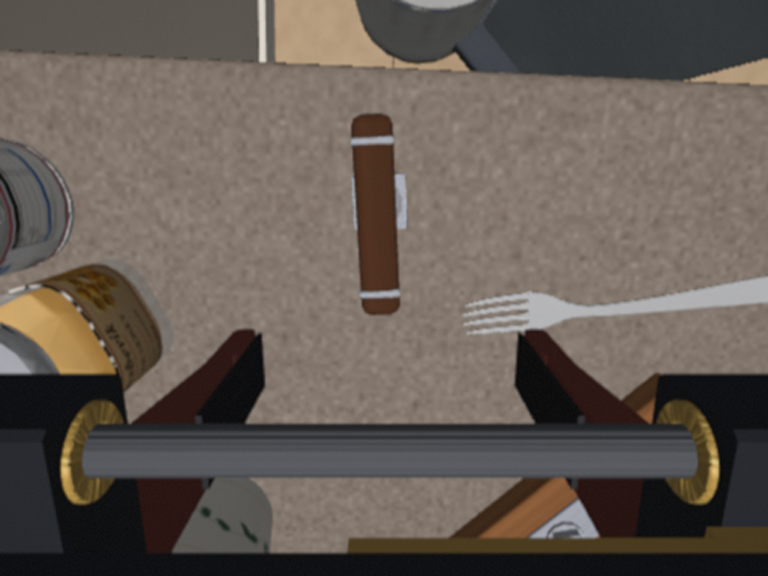

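The bar runs from zoomed (372,115) to (381,314), with the jar and fork clear of the grasp. I'll measure it.

Run:
```python
from h import *
m=dict(np.load("pics/w2m.npz")); p=cv2.imread("pics/w2.png")
b,g,r=[p[...,i].astype(int) for i in range(3)]
k=np.zeros(p.shape[:2],np.uint8); sub=np.s_[65:215,225:280]
k[sub]=((r-b>30)&(r<125))[sub]
k=cv2.morphologyEx(k,cv2.MORPH_CLOSE,np.ones((9,9)))
c=biggest(k); X=ray(m,c[:,0],99)[:,:2].astype(np.float32)
q=cv2.minAreaRect(X); print(c[:,0].min(0),c[:,0].max(0),q)
C=np.array([*q[0],0]); s=get_state(); ps=np.radians(s["ee_rot"][2]); D=C[:2]-s["eef_pos"][:2]
print("tool x,z",D@[np.cos(ps),np.sin(ps)],D@[-np.sin(ps),np.cos(ps)])
```

```text
[235  77] [265 209] ((442.77728271484375, -37.14274978637695), (78.19656372070312, 14.633785247802734), 49.855716705322266)
tool x,z -44.078346209677406 -4.470398636006717
```

```bash
python3 -m creep '[{"grip":0,"slide":[-0.020,0,-0.002],"rot":[0,-2.3,0]},{"grip":0,"slide":[-0.020,0,-0.002],"rot":[0,0,0]},{"grip":0,"slide":[-0.004,0.01,-0.0005],"rot":[0,0,0]},{"grip":0,"slide":[0,0.010,0],"rot":[0,0,0]},{"grip":0,"slide":[0,0,0],"rot":[0,0,0]}]'
python3 - <<'E'
from h import *
s=get_state(); print(s["eef_pos"],s["ee_rot"]);ps=np.radians(s["ee_rot"][2]); D=np.array([442.8,-37.4])-s["eef_pos"][:2]
print("tool x,z",D@[np.cos(ps),np.sin(ps)],D@[-np.sin(ps),np.cos(ps)])
E
```

```text
t: 3.58
eef_pos: [446.5, -35.0, 113.7]
ee_rot: [-89.9, 0.1, 49.6]
force: [-0.0, -0.5, -0.1]
finger_gap: 87.9
[446.52718393 -34.97901744 113.67947098] [-8.99298499e+01  5.28885160e-02  4.95836768e+01]
tool x,z -4.259694486402599 1.2680928556060242
```

```bash
python3 -m creep '[{"grip":0,"slide":[-0.004,0.012,0.0012],"rot":[0,0,0]},{"grip":0,"slide":[0,0.015,0],"rot":[0,0,0]},{"grip":0,"slide":[0,0.014,0],"rot":[0,0,0]},{"grip":0,"slide":[0,0,0],"rot":[0,0,0]},{"grip":0,"slide":[0,0,0],"rot":[0,0,0]}]'
python3 - <<'E'
from h import *
s=get_state(); print(s["eef_pos"],s["ee_rot"]);ps=np.radians(s["ee_rot"][2]); D=np.array([442.8,-37.4])-s["eef_pos"][:2]
print("tool x,z",D@[np.cos(ps),np.sin(ps)],D@[-np.sin(ps),np.cos(ps)],s["force"])
m=camera_model("wrist"); p,d=grab_frame("wrist"); cv2.imwrite("pics/w3.png",cv2.resize(p,None,fx=1.5,fy=1.5))
E
```

```text
t: 4.0
eef_pos: [447.0, -33.3, 72.8]
ee_rot: [-90.1, -0.1, 49.5]
force: [-0.2, -0.6, -0.6]
finger_gap: 87.9
[447.03549003 -33.28073074  72.82606385] [-90.0586023   -0.09236713  49.54426997]
tool x,z -5.882624462343682 0.5499859180891645 [-0.2370736  -0.55961764 -0.6484729 ]
```

View pics/w3.png

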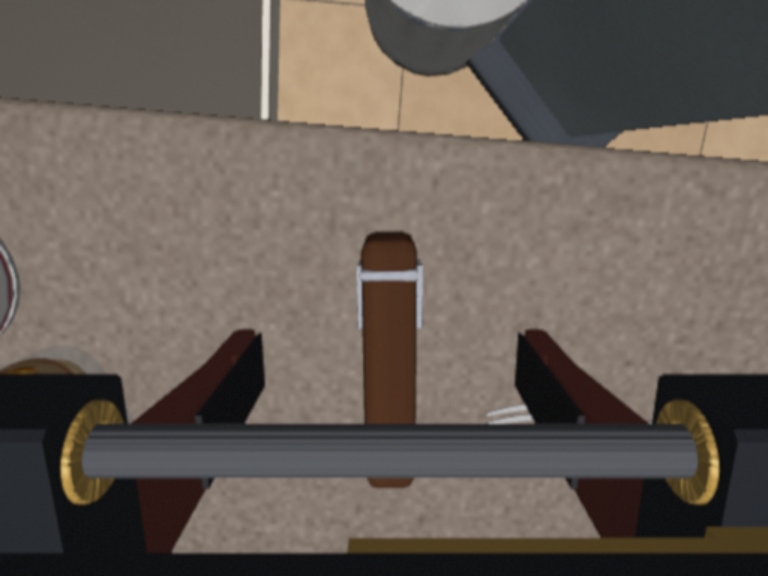

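The bar is centred between the jaws at column 390. I'll shift 6 mm along the bar, then close.

```bash
python3 -m creep '[{"grip":0,"slide":[-0.006,0.003,0.0005],"rot":[0,0,0]},{"grip":60,"slide":[-0.001,0,0],"rot":[0,0,0]},{"grip":120,"slide":[0,0,0],"rot":[0,0,0]},{"grip":180,"slide":[0,0,0],"rot":[0,0,0]},{"grip":255,"slide":[0,0,0],"rot":[0,0,0]}]' 50
python3 -m creep '[{"grip":255,"slide":[0,0,0],"rot":[0,0,0]},{"grip":255,"slide":[0,0,0],"rot":[0,0,0]},{"grip":255,"slide":[0,0,0],"rot":[0,0,0]},{"grip":255,"slide":[0,0,0],"rot":[0,0,0]},{"grip":255,"slide":[0,0,0],"rot":[0,0,0]}]' 50
```

```text
t: 4.47
eef_pos: [443.9, -38.5, 72.4]
ee_rot: [-90.3, -0.2, 49.6]
force: [-0.2, 0.6, -0.2]
finger_gap: 64.5
t: 4.88
eef_pos: [444.5, -38.8, 73.1]
ee_rot: [-90.4, -0.3, 49.5]
force: [0.4, -0.5, 0.6]
finger_gap: 31.2
```

```bash
python3 -m creep '[{"grip":255,"slide":[0,0,0],"rot":[0,0,0]},{"grip":255,"slide":[0,0,0],"rot":[0,0,0]},{"grip":255,"slide":[0,0,0],"rot":[0,0,0]},{"grip":255,"slide":[0,0,0],"rot":[0,0,0]},{"grip":255,"slide":[0,0,0],"rot":[0,0,0]}]' 50
python3 - <<'E'
from h import *
from scipy.spatial.transform import Rotation as Ro
s=get_state(); print(s["eef_pos"],s["ee_rot"],s["force"],s["finger_gap"])
T=Ro.from_euler('xyz',s["ee_rot"],degrees=True); G=Ro.from_euler('xyz',[-90,0,49.7],degrees=True)
print((T.inv()*G).as_rotvec(degrees=True))
E
```

```text
t: 5.3
eef_pos: [444.2, -38.7, 72.9]
ee_rot: [-90.3, -0.2, 49.5]
force: [-1.7, 0.0, 0.4]
finger_gap: 15.8
[444.22544986 -38.66133367  72.9109181 ] [-90.33902066  -0.24427352  49.53884176] [-1.74694542  0.01879456  0.41801305] 15.758924652398473
[ 0.33936347 -0.16188021  0.24379586]
```

```bash
python3 -m creep '[{"grip":255,"slide":[0,-0.010,0],"rot":[0,0,0]},{"grip":255,"slide":[0,-0.015,0],"rot":[0,0,0]},{"grip":255,"slide":[0,-0.015,0],"rot":[0,0,0]},{"grip":255,"slide":[0,-0.015,0],"rot":[0,0,0]},{"grip":255,"slide":[0,-0.010,0],"rot":[0,0,0]}]' 50
python3 -m creep '[{"grip":255,"slide":[0.022,0,0.020],"rot":[0.1,0,0]},{"grip":255,"slide":[0.022,0,0.020],"rot":[0,0,0]},{"grip":255,"slide":[0.022,0,0.020],"rot":[0,0,0]},{"grip":255,"slide":[0.022,0,0.020],"rot":[0,0,0]},{"grip":255,"slide":[0.022,0,0.020],"rot":[0,0,0]}]' 50
python3 - <<'E'
from h import *
s=get_state(); print(s["eef_pos"],s["ee_rot"],s["force"],s["finger_gap"])
ps=np.radians(s["ee_rot"][2]); D=np.array([437.3,197.1])-s["eef_pos"][:2]
print("tool x,z",D@[np.cos(ps),np.sin(ps)],D@[-np.sin(ps),np.cos(ps)],s["force"])
E
```

```text
t: 5.72
eef_pos: [439.4, -37.6, 136.5]
ee_rot: [-89.8, 0.0, 49.5]
force: [0.2, -0.4, -1.6]
finger_gap: 15.8
t: 6.13
eef_pos: [437.4, 110.2, 138.8]
ee_rot: [-90.0, -0.0, 49.0]
force: [-0.2, 0.6, -2.2]
finger_gap: 15.9
[437.37201917 110.17685098 138.81728076] [-9.00477511e+01 -2.19064901e-02  4.89678356e+01] [-0.22000245  0.60029257 -2.16994953] 15.88894223337999
tool x,z 65.52243027827635 57.11786193678538 [-0.22000245  0.60029257 -2.16994953]
```

```bash
python3 -m creep '[{"grip":255,"slide":[0.022,0,0.019],"rot":[0,0.5,0]},{"grip":255,"slide":[0.022,0,0.019],"rot":[0,0.3,0]},{"grip":255,"slide":[0.018,0,0.016],"rot":[0,0.2,0]},{"grip":255,"slide":[0,0,0],"rot":[0,0,0]},{"grip":255,"slide":[0,0,0],"rot":[0,0,0]}]' 50
python3 - <<'E'
from h import *
s=get_state(); print(s["eef_pos"],s["ee_rot"],s["force"],s["finger_gap"],s["joint_positions"])
ps=np.radians(s["ee_rot"][2]); D=np.array([437.3,197.1])-s["eef_pos"][:2]
print("tool x,z",D@[np.cos(ps),np.sin(ps)],D@[-np.sin(ps),np.cos(ps)],s["force"])
for n in ("scene","top"):
    p,d=grab_frame(n); cv2.imwrite(f"pics/{n}1.png",p)
    q=proj(camera_model(n),[437,197,60]); x,y=map(int,q); print(n,q)
    cv2.imwrite(f"pics/{n}1z.png",cv2.resize(p[max(0,y-50):y+50,max(0,x-60):x+60],None,fx=6,fy=6,interpolation=cv2.INTER_CUBIC))
E
```

```text
t: 6.55
eef_pos: [434.8, 201.3, 137.3]
ee_rot: [-89.9, 0.0, 48.2]
force: [0.3, 0.4, -2.8]
finger_gap: 15.9
[434.83792308 201.3318751  137.33407921] [-8.98871889e+01  4.32191919e-02  4.82234561e+01] [ 0.27201691  0.39513594 -2.77946254] 15.942915023027883 [ 1.65184557e+01  1.66866928e+01  1.06872042e+02  8.78183955e-02
  5.65373525e+01 -1.21753442e+02]
tool x,z -1.515613127057613 -4.6554813360612695 [ 0.27201691  0.39513594 -2.77946254]
scene [224.6136134  276.90530811]
top [185.01225062 240.92015846]
```

View pics/scene1z.png

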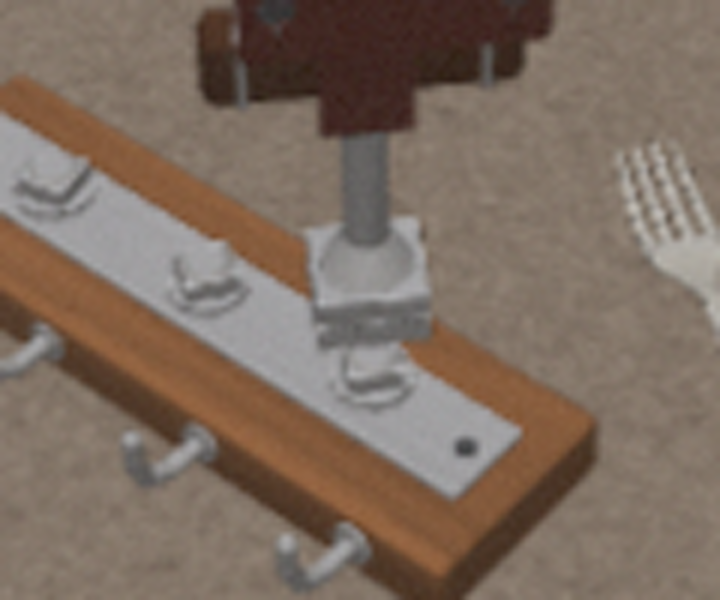

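View pics/top1z.png

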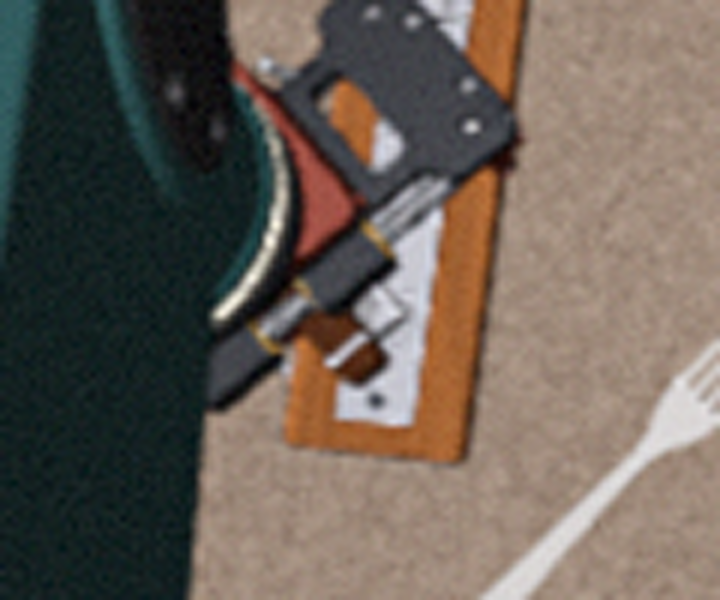

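The scene view shows the socket just above the proud screw: block centre about x=370 zoomed, collar about 373. I'll correct the offset and come down to about 5 mm above.

```bash
python3 -m creep '[{"grip":255,"slide":[-0.0015,0.007,-0.0046],"rot":[0,0,0]},{"grip":255,"slide":[0,0.008,0],"rot":[0,0,0]},{"grip":255,"slide":[0,0.003,0],"rot":[0,0,0]},{"grip":255,"slide":[0,0,0],"rot":[0,0,0]},{"grip":255,"slide":[0,0,0],"rot":[0,0,0]}]' 50
cat > chk.py <<'E'
from h import *
import sys
tag=sys.argv[1]; H=float(sys.argv[2]) if len(sys.argv)>2 else 41.5
s=get_state(); print(s["eef_pos"].round(2),s["ee_rot"].round(2),s["force"].round(2),s["ft_torque"].round(2),s["finger_gap"].round(2),s["joint_positions"][5].round(1))
ps=np.radians(s["ee_rot"][2]); D=np.array([437.3,197.1])-s["eef_pos"][:2]
print("tool x,z to go",D@[np.cos(ps),np.sin(ps)],D@[-np.sin(ps),np.cos(ps)],"driver z",s["eef_pos"][2]-72.9)
if tag!="-":
    p,d=grab_frame("scene"); m=camera_model("scene"); x,y=224,280
    z=cv2.resize(p[y-50:y+50,x-60:x+60],None,fx=6,fy=6,interpolation=cv2.INTER_CUBIC)
    cv2.imwrite(f"pics/{tag}.png",z)
E
python3 chk.py s2
```

```text
t: 7.07
eef_pos: [437.1, 191.1, 116.6]
ee_rot: [-89.9, 0.2, 47.8]
force: [-1.0, 0.8, -2.1]
finger_gap: 15.6Traceback (most recent call last):
  File "chk.py", line 4, in <module>
    s=get_state(); print(s["eef_pos"].round(2),s["ee_rot"].round(2),s["force"].round(2),s["ft_torque"].round(2),s["finger_gap"].round(2),s["joint_positions"][5].round(1))
                                                                                                                ^^^^^^^^^^^^^^^^^^^^^
AttributeError: 'float' object has no attribute 'round'
```

```bash
sed -i 's/,s\["finger_gap"\].round(2)//' chk.py; python3 chk.py -
```

```text
[437.07 191.11 116.64] [-89.86   0.2   47.8 ] [-0.98  0.78 -2.12] [ 0.07 -0.   -0.01] -122.5
tool x,z to go 4.595961260255315 3.854979975987503 driver z 43.741736074046315
```

```bash
python3 -m creep '[{"grip":255,"slide":[0.002,-0.002,0.002],"rot":[0,0,0]},{"grip":255,"slide":[0.002,0,0.0015],"rot":[0,0,0]},{"grip":255,"slide":[0,0,0],"rot":[0,0,0]},{"grip":255,"slide":[0,0,0],"rot":[0,0,0]},{"grip":255,"slide":[0,0,0],"rot":[0,0,0]}]' 50
python3 chk.py s2
```

```text
t: 7.48
eef_pos: [437.6, 196.4, 119.1]
ee_rot: [-89.9, 0.2, 47.7]
force: [1.0, 0.3, -2.8]
finger_gap: 15.8
[437.57 196.44 119.1 ] [-89.86   0.19  47.72] [ 1.03  0.35 -2.84] [ 0.06  0.04 -0.01] -121.8
tool x,z to go 0.3121952027373331 0.6431752128613721 driver z 46.19568453118042
```

View pics/s2.png

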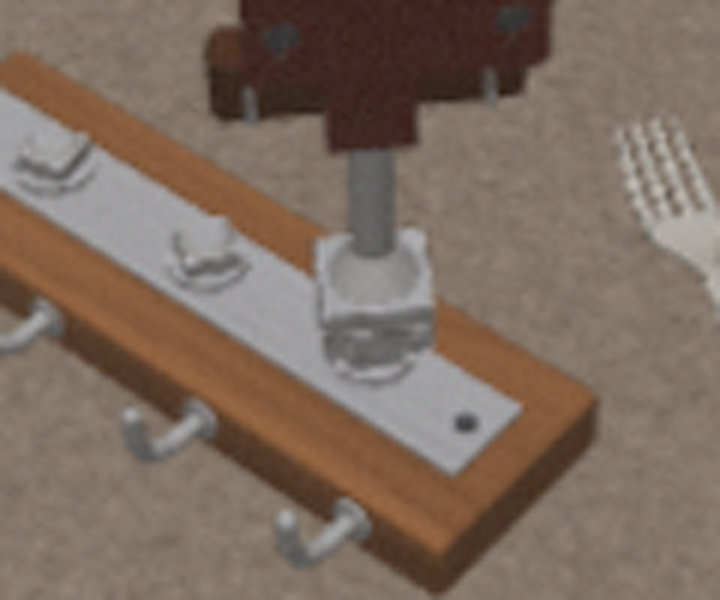

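The block is centred (375) over the collar (372). I'll lower it gently.

```bash
python3 -m creep '[{"grip":255,"slide":[0.0003,0.0015,0.0005],"rot":[0,0,0]},{"grip":255,"slide":[0,0.0015,0],"rot":[0,0,0]},{"grip":255,"slide":[0,0.0015,0],"rot":[0,0,0]},{"grip":255,"slide":[0,0.0015,0],"rot":[0,0,0]},{"grip":255,"slide":[0,0.001,0],"rot":[0,0,0]}]' 50
python3 chk.py s3
```

```text
t: 7.95
eef_pos: [437.8, 197.3, 112.0]
ee_rot: [-89.9, 0.1, 47.8]
force: [0.4, -0.1, 0.7]
finger_gap: 15.8
[437.79 197.33 111.97] [-89.92   0.12  47.76] [ 0.39 -0.14  0.65] [-0.15 -0.07  0.  ] -121.8
tool x,z to go -0.5043774120183983 0.20849261962262716 driver z 39.07166754102862
```

```bash
python3 -m creep '[{"grip":255,"slide":[0,0.001,0],"rot":[0,0,0]},{"grip":255,"slide":[0,0.001,0],"rot":[0,0,0]},{"grip":255,"slide":[0,0.001,0],"rot":[0,0,0]},{"grip":255,"slide":[0,0,0],"rot":[0,0,0]},{"grip":255,"slide":[0,0,0],"rot":[0,0,0]}]' 50
python3 chk.py s3
```

```text
t: 8.42
eef_pos: [438.6, 196.9, 109.5]
ee_rot: [-90.0, 0.1, 47.8]
force: [0.9, -1.0, -2.5]
finger_gap: 15.7
[438.62 196.94 109.54] [-90.     0.09  47.77] [ 0.89 -1.02 -2.51] [-0.05 -0.02  0.03] -121.8
tool x,z to go -0.7714514357388954 1.0875629155231823 driver z 36.64009266343385
```

View pics/s3.png

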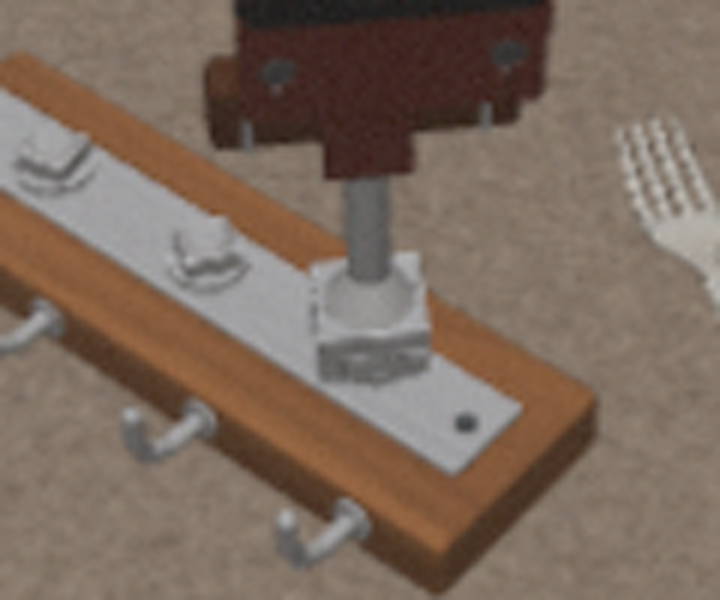

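The socket is sliding down over the head (z 36.6, no contact force), so I'll keep going to the seat.

```bash
python3 -m creep '[{"grip":255,"slide":[-0.0004,0.001,0.0004],"rot":[0,0,0]},{"grip":255,"slide":[0,0.001,0],"rot":[0,0,0]},{"grip":255,"slide":[0,0.001,0],"rot":[0,0,0]},{"grip":255,"slide":[0,0.0005,0],"rot":[0,0,0]},{"grip":255,"slide":[0,0.0005,0],"rot":[0,0,0]}]' 50
python3 chk.py -
```

```text
t: 8.88
eef_pos: [438.8, 197.1, 106.4]
ee_rot: [-90.0, 0.0, 47.8]
force: [-1.9, -1.1, 7.8]
finger_gap: 15.5
[438.79 197.09 106.36] [-9.004e+01  3.000e-02  4.778e+01] [-1.92 -1.08  7.83] [-0.3   0.55 -0.  ] -121.7
tool x,z to go -0.9925724338761257 1.1115481751034566 driver z 33.46369127856933
```

It's seated at z 33.5 with about 10 N of contact. I'll calibrate the pressing force with no turning.

```bash
python3 -m creep '[{"grip":255,"slide":[0,0.0005,0],"rot":[0,0,0]},{"grip":255,"slide":[0,0.0005,0],"rot":[0,0,0]},{"grip":255,"slide":[0,0.0005,0],"rot":[0,0,0]},{"grip":255,"slide":[0,0.0005,0],"rot":[0,0,0]},{"grip":255,"slide":[0,0.0005,0],"rot":[0,0,0]}]' 60
python3 -m creep '[{"grip":255,"slide":[0,0.0008,0],"rot":[0,0,0]},{"grip":255,"slide":[0,0.0008,0],"rot":[0,0,0]},{"grip":255,"slide":[0,0.0008,0],"rot":[0,0,0]},{"grip":255,"slide":[0,0.0008,0],"rot":[0,0,0]},{"grip":255,"slide":[0,0.0008,0],"rot":[0,0,0]}]' 60
python3 chk.py -
```

```text
t: 9.3
eef_pos: [438.7, 197.1, 106.4]
ee_rot: [-90.1, 0.0, 47.8]
force: [-1.8, -1.1, 5.0]
finger_gap: 15.4
t: 9.72
eef_pos: [438.7, 197.1, 106.3]
ee_rot: [-90.1, -0.0, 47.8]
force: [-2.6, -1.4, 8.9]
finger_gap: 15.8
[438.69 197.1  106.35] [-9.010e+01 -1.000e-02  4.782e+01] [-2.58 -1.36  8.87] [-0.34  0.51  0.02] -121.7
tool x,z to go -0.932928194581636 1.0305863100454515 driver z 33.447283205462995
```

```bash
python3 -m creep '[{"grip":255,"slide":[-0.0004,0.0011,0.0002],"rot":[0,0,0]},{"grip":255,"slide":[0,0.0013,0],"rot":[0,0,0]},{"grip":255,"slide":[0,0.0014,0],"rot":[0,0,0]},{"grip":255,"slide":[0,0.0014,0],"rot":[0,0,0]},{"grip":255,"slide":[0,0.0014,0],"rot":[0,0,0]}]' 60
python3 chk.py -
```

```text
t: 10.13
eef_pos: [438.8, 197.2, 106.3]
ee_rot: [-90.2, -0.1, 47.8]
force: [-3.1, -2.5, 17.3]
finger_gap: 15.7
[438.79 197.18 106.3 ] [-90.18  -0.12  47.84] [-3.08 -2.5  17.3 ] [-0.45  0.94  0.04] -121.7
tool x,z to go -1.0650559699575115 1.050519293946439 driver z 33.4020081314339
```

```bash
python3 -m creep '[{"grip":255,"slide":[0,0.0013,0],"rot":[0.1,2,0]},{"grip":255,"slide":[0,0.0013,0],"rot":[0,3,0]},{"grip":255,"slide":[0,0.0013,0],"rot":[0,3,0]},{"grip":255,"slide":[0,0.0013,0],"rot":[0,3,0]},{"grip":255,"slide":[0,0.0013,0],"rot":[0,3,0]}]' 60
python3 chk.py s4
```

```text
t: 10.55
eef_pos: [438.9, 196.9, 105.9]
ee_rot: [-90.1, -0.2, 33.4]
force: [-3.1, -1.7, 13.6]
finger_gap: 15.4
[438.93 196.88 105.9 ] [-90.14  -0.21  33.41] [-3.12 -1.67 13.6 ] [-0.51  0.8   0.04] -107.4
tool x,z to go -1.2395723926500417 1.0840756213987723 driver z 33.00468322848177
```

View pics/s4.png

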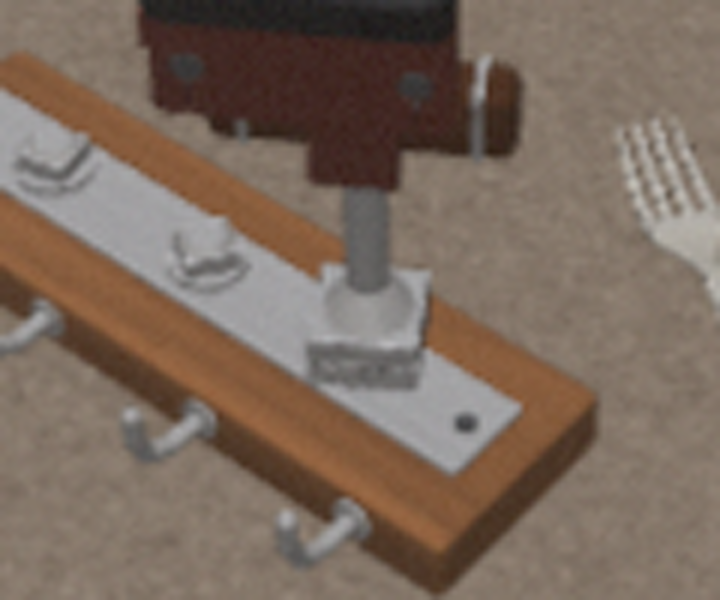

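The bolt is biting: z dropped 0.4 mm over 14°, the thread rate. I'll continue.

```bash
cat >> chk.py <<'E'
from scipy.spatial.transform import Rotation as Ro
T=Ro.from_euler('xyz',s["ee_rot"],degrees=True); G=Ro.from_euler('xyz',[-90,0,s["ee_rot"][2]],degrees=True)
print("level",(T.inv()*G).as_rotvec(degrees=True).round(2),"cmd x,z relax 10%")
E
python3 -m creep '[{"grip":255,"slide":[0,0.0013,0],"rot":[0.1,4,0.1]},{"grip":255,"slide":[0,0.0014,0],"rot":[0,4,0]},{"grip":255,"slide":[0,0.0014,0],"rot":[0,4,0]},{"grip":255,"slide":[0,0.0014,0],"rot":[0,4,0]},{"grip":255,"slide":[0,0.0014,0],"rot":[0,4,0]}]' 60
python3 chk.py -
```

```text
t: 11.02
eef_pos: [439.3, 196.4, 105.3]
ee_rot: [-90.1, -0.2, 12.5]
force: [-3.0, -2.8, 14.9]
finger_gap: 15.5
[439.26 196.44 105.32] [-90.07  -0.23  12.46] [-2.98 -2.77 14.93] [-0.55  0.86  0.03] -86.5
tool x,z to go -1.7686621785371959 1.069775319198572 driver z 32.42339757999366
level [ 0.07 -0.    0.23] cmd x,z relax 10%
```

```bash
python3 -m creep '[{"grip":255,"slide":[0,0.0014,0],"rot":[0.1,4,0.2]},{"grip":255,"slide":[0,0.0014,0],"rot":[0,4,0]},{"grip":255,"slide":[0,0.0014,0],"rot":[0,4,0]},{"grip":255,"slide":[0,0.0014,0],"rot":[0,4,0]},{"grip":255,"slide":[0,0.0014,0],"rot":[0,4,0]}]' 60
python3 -m creep '[{"grip":255,"slide":[-0.0002,0.0014,0],"rot":[0,4,0.1]},{"grip":255,"slide":[0,0.0014,0],"rot":[0,4,0]},{"grip":255,"slide":[0,0.0014,0],"rot":[0,4,0]},{"grip":255,"slide":[0,0.0014,0],"rot":[0,4,0]},{"grip":255,"slide":[0,0.0014,0],"rot":[0,4,0]}]' 60
python3 chk.py -
```

```text
t: 11.43
eef_pos: [439.5, 195.9, 104.7]
ee_rot: [-90.0, -0.1, -8.5]
force: [-4.2, -1.5, 14.5]
finger_gap: 15.5
t: 11.85
eef_pos: [439.3, 195.4, 104.2]
ee_rot: [-90.0, -0.1, -29.4]
force: [-3.3, -2.7, 15.5]
finger_gap: 15.9
[439.32 195.41 104.16] [-89.99  -0.14 -29.42] [-3.33 -2.71 15.51] [-0.6   0.85  0.03] -44.7
tool x,z to go -2.5897954522148563 0.4834412606002289 driver z 31.25595975073044
level [-0.01  0.    0.14] cmd x,z relax 10%
```

```bash
python3 -m creep '[{"grip":255,"slide":[-0.0002,0.0014,0],"rot":[0,4,0.1]},{"grip":255,"slide":[0,0.0014,0],"rot":[0,4,0]},{"grip":255,"slide":[0,0.0014,0],"rot":[0,4,0]},{"grip":255,"slide":[0,0.0014,0],"rot":[0,4,0]},{"grip":255,"slide":[0,0.0014,0],"rot":[0,4,0]}]' 60
python3 -m creep '[{"grip":255,"slide":[-0.0002,0.0014,0],"rot":[0,4,0.1]},{"grip":255,"slide":[0,0.0014,0],"rot":[0,4,0]},{"grip":255,"slide":[0,0.0014,0],"rot":[0,4,0]},{"grip":255,"slide":[0,0.0014,0],"rot":[0,4,0]},{"grip":255,"slide":[0,0.0014,0],"rot":[0,4,0]}]' 60
python3 chk.py s5
```

```text
t: 12.27
eef_pos: [439.0, 195.0, 103.6]
ee_rot: [-89.9, -0.1, -50.4]
force: [-2.9, -1.9, 15.8]
finger_gap: 15.8
t: 12.68
eef_pos: [438.6, 194.7, 103.0]
ee_rot: [-89.9, -0.1, -71.3]
force: [-3.8, -2.4, 16.2]
finger_gap: 15.7
[438.59 194.65 102.98] [-8.990e+01 -8.000e-02 -7.131e+01] [-3.76 -2.42 16.25] [-0.55  0.9   0.01] -2.9
tool x,z to go -2.7320044451902894 -0.43835667592231786 driver z 30.08444223332927
level [-0.1   0.    0.08] cmd x,z relax 10%
```

View pics/s5.png

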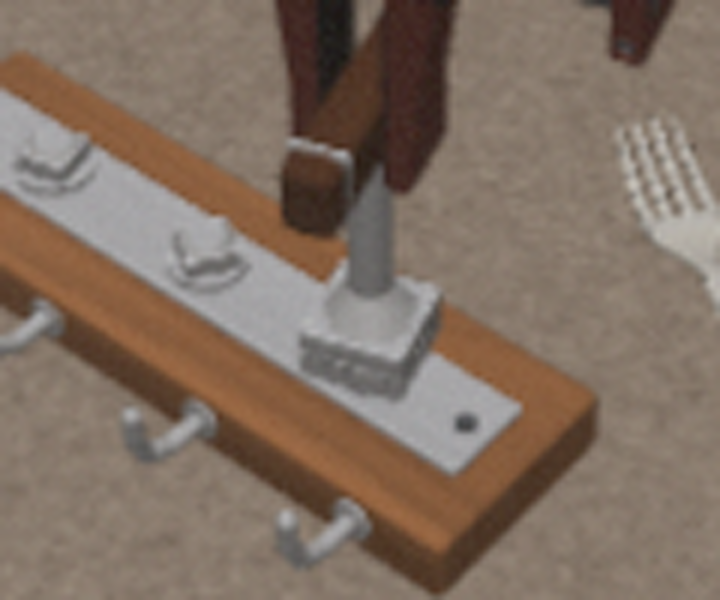

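It's 3.3 mm in at 119°, with depth tracking the thread. About 40° is left.

```bash
python3 -m creep '[{"grip":255,"slide":[0,0.0014,0],"rot":[-0.1,4,0.1]},{"grip":255,"slide":[0,0.0014,0],"rot":[0,4,0]},{"grip":255,"slide":[0,0.0014,0],"rot":[0,4,0]},{"grip":255,"slide":[0,0.0014,0],"rot":[0,4,0]},{"grip":255,"slide":[0,0.0014,0],"rot":[0,4,0]}]' 60
python3 chk.py -
python3 -m creep '[{"grip":255,"slide":[0,0.0014,0],"rot":[-0.1,3,0.1]},{"grip":255,"slide":[0,0.0014,0],"rot":[0,3,0]},{"grip":255,"slide":[0,0.0014,0],"rot":[0,3,0]},{"grip":255,"slide":[0,0.0014,0],"rot":[0,2,0]},{"grip":255,"slide":[0,0.0014,0],"rot":[0,2,0]}]' 60
python3 chk.py -
```

```text
t: 13.15
eef_pos: [438.2, 194.5, 102.4]
ee_rot: [-90.0, 0.0, -92.4]
force: [-3.5, -3.2, 15.6]
finger_gap: 15.3
[438.23 194.5  102.41] [-8.995e+01  1.000e-02 -9.237e+01] [-3.49 -3.2  15.6 ] [-0.5   1.03  0.03] 18.0
tool x,z to go -2.5614112673269904 -1.0390639164240196 driver z 29.512540896476835
level [-0.05 -0.   -0.01] cmd x,z relax 10%
t: 13.57
eef_pos: [437.9, 194.4, 102.0]
ee_rot: [-90.0, 0.1, -106.1]
force: [-3.5, -1.8, 16.7]
finger_gap: 15.7
[437.93 194.42 102.01] [ -90.01    0.11 -106.1 ] [-3.48 -1.83 16.74] [-0.52  1.09  0.03] 31.6
tool x,z to go -2.396051130944687 -1.3514299381851214 driver z 29.10983145008744
level [ 0.01  0.   -0.11] cmd x,z relax 10%
```

```bash
python3 -m creep '[{"grip":255,"slide":[0,0.0014,0],"rot":[0,2,-0.1]},{"grip":255,"slide":[0,0.0014,0],"rot":[0,2,0]},{"grip":255,"slide":[0,0.0014,0],"rot":[0,1,0]},{"grip":255,"slide":[0,0.001,0],"rot":[0,0,0]},{"grip":255,"slide":[0,0.0005,0],"rot":[0,0,0]}]' 60
python3 chk.py s6
```

```text
t: 13.98
eef_pos: [437.5, 194.4, 102.0]
ee_rot: [-90.0, 0.0, -111.4]
force: [0.2, -1.3, -1.1]
finger_gap: 15.9
[437.48 194.43 102.02] [-8.9960e+01  3.0000e-02 -1.1144e+02] [ 0.19 -1.28 -1.09] [-0.35  0.19  0.07] 37.1
tool x,z to go -2.413946234549161 -1.1447092923369193 driver z 29.118536238139782
level [-0.04 -0.   -0.03] cmd x,z relax 10%
```

View pics/s6.png

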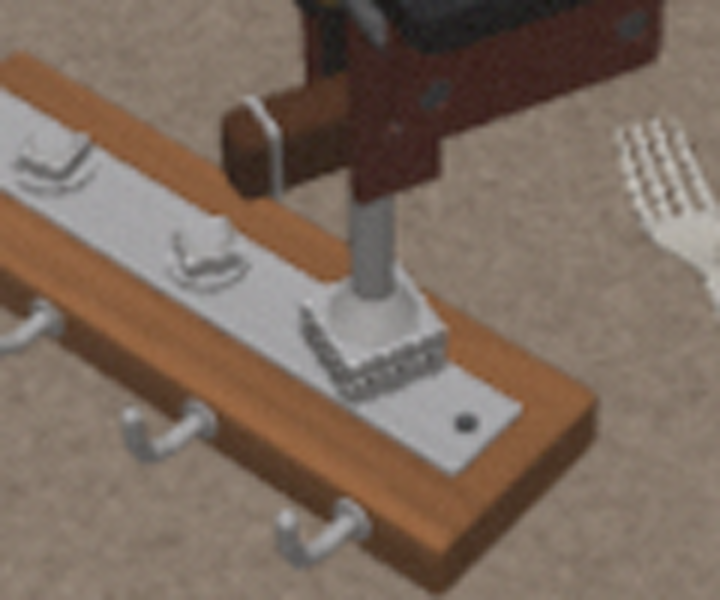

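The force has relaxed and z stays at 102.0, about 4.3 to 4.4 mm in. I'll lift straight off and check the head with the wrist camera on the way.

```bash
python3 -m creep '[{"grip":255,"slide":[0,-0.003,0],"rot":[0,0,0]},{"grip":255,"slide":[0,-0.005,0],"rot":[0,0,0]},{"grip":255,"slide":[0,-0.012,0],"rot":[0,0,0]},{"grip":255,"slide":[0,-0.018,0],"rot":[0,0,0]},{"grip":255,"slide":[0,-0.018,0],"rot":[0,0,0]}]' 60
python3 -m creep '[{"grip":255,"slide":[0.027,0,0.0105],"rot":[0,0,0]},{"grip":255,"slide":[0.027,0,0.0105],"rot":[0,0,0]},{"grip":255,"slide":[0.027,0,0.0105],"rot":[0,0,0]},{"grip":255,"slide":[0.023,0,0.009],"rot":[0,0,0]},{"grip":255,"slide":[0,0,0],"rot":[0,0,0]}]' 60
python3 -m creep '[{"grip":255,"slide":[0,0,0],"rot":[0,0,0]},{"grip":255,"slide":[0,0,0],"rot":[0,0,0]},{"grip":255,"slide":[0,0,0],"rot":[0,0,0]},{"grip":255,"slide":[0,0,0],"rot":[0,0,0]},{"grip":255,"slide":[0,0,0],"rot":[0,0,0]}]' 60
python3 chk.py s7
python3 - <<'E'
from h import *
m=camera_model("wrist"); p,d=grab_frame("wrist"); np.save("pics/w4.npy",d); np.savez("pics/w4m.npz",**m)
cv2.imwrite("pics/w4z.png",cv2.resize(p,None,fx=1.5,fy=1.5,interpolation=cv2.INTER_CUBIC))
E
```

```text
t: 14.45
eef_pos: [433.3, 194.0, 156.0]
ee_rot: [-90.5, -0.3, -111.5]
force: [-0.4, 0.4, -2.4]
finger_gap: 15.8
t: 14.87
eef_pos: [436.5, 81.9, 160.7]
ee_rot: [-90.1, 0.1, -111.1]
force: [0.5, 0.3, -2.3]
finger_gap: 15.5
t: 15.28
eef_pos: [436.2, 83.4, 160.7]
ee_rot: [-90.2, 0.2, -111.2]
force: [-1.1, -0.4, -2.9]
finger_gap: 15.7
[436.16  83.42 160.71] [ -90.17    0.2  -111.25] [-1.11 -0.4  -2.88] [-0.14  0.1   0.01] 22.8
tool x,z to go -106.36431903286258 -40.134150739343426 driver z 87.80866744177243
level [ 0.17  0.   -0.2 ] cmd x,z relax 10%
```

View pics/w4z.png

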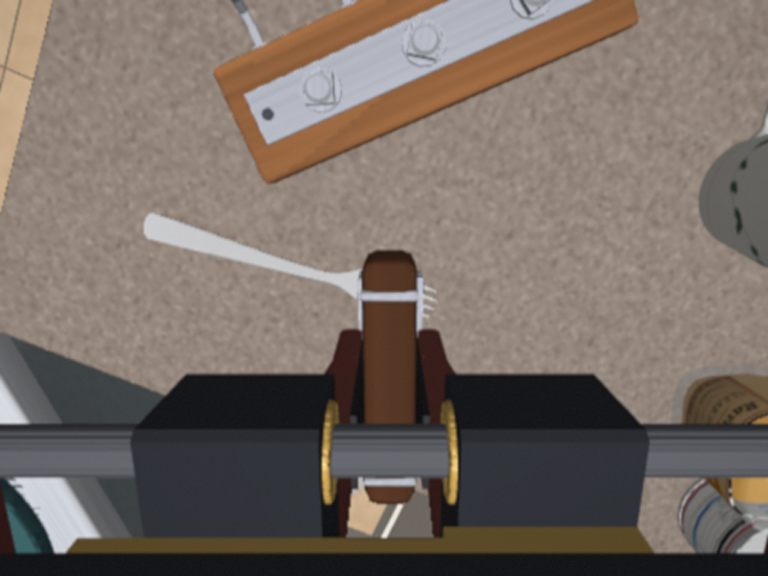

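View pics/s7.png

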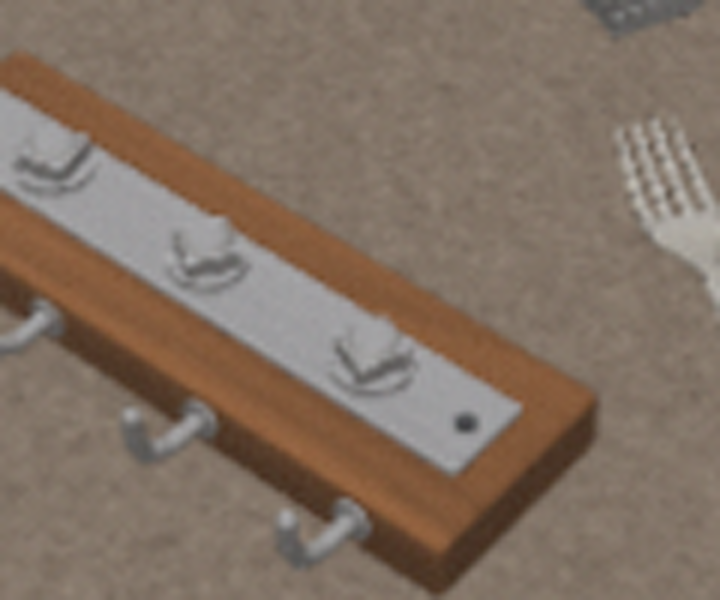

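The worked screw (zoomed (320,88)) now looks like its neighbour (425,42). A depth comparison will confirm, and I'll locate the fork and jar for the placing.

Run:
```python
from h import *
m=dict(np.load("pics/w4m.npz")); d=np.load("pics/w4.npy")
v,u=np.mgrid[:384,:512]; K=m["camera_matrix"]
P=np.stack([(u-K[0,2])/K[0,0]*d,(v-K[1,2])/K[1,1]*d,d],-1).reshape(-1,3)
W=((P-m["t"])@m["R"]).reshape(384,512,3)
for c in ((213,58),(282,28),(249,50),(192,70)):
    b=W[c[1]-3:c[1]+4,c[0]-3:c[0]+4].reshape(-1,3); print(c,np.median(b,0).round(2),(b[:,2].std()/7).round(2))
t=camera_model("top")
print("fork tip/end",ray(t,[(252,245),(197,303)],3)[:,:2].round(), "jar",ray(t,[(327,178),(360,190)],100)[:,:2].round())
print("edge",ray(t,[(385,207),(190,362)],0)[:,:2].round())
```

```text
(213, 58) [438.94 195.77  38.13] 0.11
(282, 28) [498.41 196.83  38.27] 0.1
(249, 50) [468.4  192.94  26.31] 0.11
(192, 70) [417.63 195.66  26.18] 0.1
fork tip/end [[452.  50.]
 [304. 158.]] jar [[ 610.  -98.]
 [ 592. -172.]]
edge [[ 584. -259.]
 [ 176.  153.]]
```

The worked screw's top (38.1) matches its set neighbour (38.3), so it's home. I'll carry the driver back to its original spot.

```bash
python3 -m creep '[{"grip":255,"slide":[0.022,0.002,0.010],"rot":[0.1,0,-0.2]},{"grip":255,"slide":[0.022,0.002,0.010],"rot":[0,0,0]},{"grip":255,"slide":[0.022,0.002,0.010],"rot":[0,0,0]},{"grip":255,"slide":[0.022,0.002,0.010],"rot":[0,0,0]},{"grip":255,"slide":[0.022,0,0.010],"rot":[0,0,0]}]' 60
python3 -m creep '[{"grip":255,"slide":[0,0.014,0],"rot":[0,0,0]},{"grip":255,"slide":[0,0.015,0],"rot":[0,0,0]},{"grip":255,"slide":[0,0.015,0],"rot":[0,0,0]},{"grip":255,"slide":[0,0.010,0],"rot":[0,0,0]},{"grip":255,"slide":[0,0,0],"rot":[0,0,0]}]' 60
python3 chk.py -
```

```text
t: 15.8
eef_pos: [443.6, -35.0, 152.1]
ee_rot: [-90.1, 0.1, -110.6]
force: [0.4, 1.0, -3.1]
finger_gap: 15.7
t: 16.22
eef_pos: [447.7, -39.9, 97.4]
ee_rot: [-89.7, 0.1, -110.8]
force: [-1.7, 0.1, -2.9]
finger_gap: 15.3
[447.67 -39.88  97.44] [-8.9680e+01  9.0000e-02 -1.1078e+02] [-1.69  0.07 -2.89] [-0.11  0.15  0.01] 6.8
tool x,z to go -217.87700500550812 -93.77873160775945 driver z 24.538077060364216
level [-0.32 -0.   -0.09] cmd x,z relax 10%
```

```bash
python3 -m creep '[{"grip":255,"slide":[0,0.006,0],"rot":[-0.2,0,0]},{"grip":255,"slide":[0,0.006,0],"rot":[0,0,0]},{"grip":255,"slide":[0,0.005,0],"rot":[0,0,0]},{"grip":255,"slide":[0,0.003,0],"rot":[0,0,0]},{"grip":255,"slide":[0,0,0],"rot":[0,0,0]}]' 60
python3 chk.py -
```

```text
t: 16.63
eef_pos: [449.1, -39.1, 76.7]
ee_rot: [-89.8, 0.1, -110.7]
force: [-0.2, -0.2, -3.1]
finger_gap: 15.9
[449.1  -39.1   76.71] [-8.9810e+01  1.1000e-01 -1.1067e+02] [-0.22 -0.18 -3.09] [-0.07  0.12 -0.02] 6.7
tool x,z to go -216.83161575579325 -94.40460577554433 driver z 3.8123910079362133
level [-0.19 -0.   -0.11] cmd x,z relax 10%
```

```bash
python3 -m creep '[{"grip":255,"slide":[0,0.001,0],"rot":[-0.2,0,-0.1]},{"grip":255,"slide":[0,0.001,0],"rot":[0,0,0]},{"grip":255,"slide":[0,0.001,0],"rot":[0,0,0]},{"grip":255,"slide":[0,0.0007,0],"rot":[0,0,0]},{"grip":255,"slide":[0,0.0004,0],"rot":[0,0,0]}]' 60
python3 chk.py -
```

```text
t: 17.05
eef_pos: [450.0, -39.1, 73.1]
ee_rot: [-89.9, 0.0, -110.6]
force: [0.2, 0.4, -2.4]
finger_gap: 15.7
[449.96 -39.12  73.09] [-8.9930e+01  1.0000e-02 -1.1065e+02] [ 0.18  0.36 -2.42] [-0.1   0.03 -0.01] 6.9
tool x,z to go -216.57722512986177 -95.14667427004335 driver z 0.186484368837057
level [-0.07 -0.   -0.01] cmd x,z relax 10%
```

```bash
python3 -m creep '[{"grip":255,"slide":[0,0.0004,0],"rot":[0,0,0]},{"grip":255,"slide":[0,0.0004,0],"rot":[0,0,0]},{"grip":255,"slide":[0,0.0004,0],"rot":[0,0,0]},{"grip":255,"slide":[0,0.0004,0],"rot":[0,0,0]},{"grip":255,"slide":[0,0.0004,0],"rot":[0,0,0]}]' 60
python3 chk.py -
```

```text
t: 17.47
eef_pos: [450.2, -39.1, 73.0]
ee_rot: [-89.9, 0.0, -110.7]
force: [-2.1, 0.1, 5.8]
finger_gap: 15.7
[450.24 -39.12  73.  ] [-8.9870e+01  2.0000e-02 -1.1066e+02] [-2.12  0.11  5.76] [0.08 0.55 0.  ] 6.9
tool x,z to go -216.4653654809688 -95.43550339566633 driver z 0.10300373393495477
level [-0.13 -0.   -0.02] cmd x,z relax 10%
```

Touchdown at z≈73 with firm contact. I'll open slowly, then retreat upward.

```bash
python3 -m creep '[{"grip":200,"slide":[0,0,0],"rot":[0,0,0]},{"grip":180,"slide":[0,0,0],"rot":[0,0,0]},{"grip":150,"slide":[0,0,0],"rot":[0,0,0]},{"grip":100,"slide":[0,0,0],"rot":[0,0,0]},{"grip":50,"slide":[0,0,0],"rot":[0,0,0]}]' 20
python3 -m creep '[{"grip":0,"slide":[0,0,0],"rot":[0,0,0]},{"grip":0,"slide":[0,0,0],"rot":[0,0,0]},{"grip":0,"slide":[0,0,0],"rot":[0,0,0]},{"grip":0,"slide":[0,0,0],"rot":[0,0,0]},{"grip":0,"slide":[0,0,0],"rot":[0,0,0]}]' 20
python3 - <<'E'
from h import *
p,d=grab_frame("wrist"); cv2.imwrite("pics/w5.png",cv2.resize(p,None,fx=1.5,fy=1.5))
E
```

```text
t: 17.88
eef_pos: [451.6, -39.5, 73.4]
ee_rot: [-89.7, 0.0, -110.7]
force: [0.1, 0.7, -0.1]
finger_gap: 42.5
t: 18.3
eef_pos: [451.7, -39.6, 73.2]
ee_rot: [-89.7, 0.0, -110.7]
force: [-0.1, 0.3, -0.1]
finger_gap: 75.3
```

View pics/w5.png

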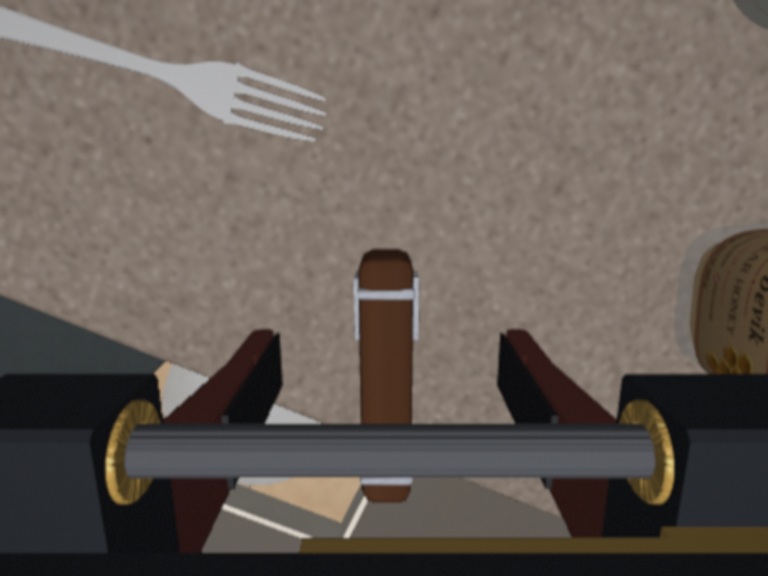

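The fingers are open, with the bar free midway between them at column 387. I'll lift straight up, well clear.

```bash
python3 -m creep '[{"grip":0,"slide":[0,-0.008,0],"rot":[0,0,0]},{"grip":0,"slide":[0,-0.015,0],"rot":[0,0,0]},{"grip":0,"slide":[0,-0.020,0],"rot":[0,0,0]},{"grip":0,"slide":[0,-0.020,0],"rot":[0,0,0]},{"grip":0,"slide":[0,-0.020,0],"rot":[0,0,0]}]' 20
python3 -m creep '[{"grip":0,"slide":[0,-0.020,0],"rot":[0,0,0]},{"grip":0,"slide":[0,-0.020,0],"rot":[0,0,0]},{"grip":0,"slide":[0,-0.010,0],"rot":[0,0,0]},{"grip":0,"slide":[0,0,0],"rot":[0,0,0]},{"grip":0,"slide":[0,0,0],"rot":[0,0,0]}]' 20
python3 - <<'E'
from h import *
p,d=grab_frame("scene"); cv2.imwrite("pics/sc9.png",p)
p,d=grab_frame("top"); cv2.imwrite("pics/tp9.png",p)
E
```

```text
t: 18.77
eef_pos: [447.2, -38.6, 157.0]
ee_rot: [-90.3, -0.0, -110.7]
force: [-0.2, 0.6, -0.4]
finger_gap: 87.6
t: 19.18
eef_pos: [449.3, -39.0, 216.6]
ee_rot: [-89.7, 0.0, -110.7]
force: [-0.1, 0.4, -0.0]
finger_gap: 87.9
```

View pics/sc9.png

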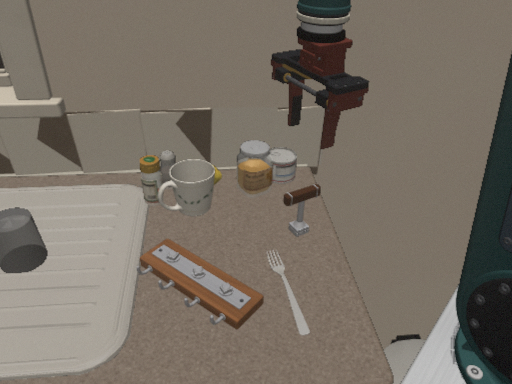

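View pics/tp9.png

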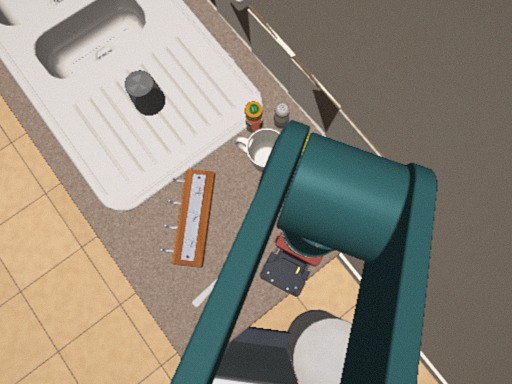

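The scene picture shows the driver standing upright at (300,212), clear of the rail, with the mug, jar and tin where they were. I'm handing in.

```bash
python3 -c "
from station import *
print(finish_job())"
```

```text
the job is handed in; nothing more can be done
None
```

I drove the proud screw home with the driver, stood the driver back upright near its original spot and handed the job in at about 19 s. No verdict was reported.

- **Screw:** The proud screw was the one nearest the robot. I turned it clockwise about 159°, with end-of-step readings putting the pressure on it at 16–19 N while turning. The tool sank about 4.3 mm, in step with the 10 mm per turn thread.
- **Depth check:** Afterwards the wrist camera's depth reading put its top at 38.1 mm, against 38.3 mm for the neighbouring set screw. I could not read `feed` or `lost` directly.
- **Last 5° of turn:** These gave no visible further descent, although I was easing the pressure off as they ended. At worst that is about 0.1 rad of lost turn.
- **Driver and surroundings:** Touchdown was within about 0.1 mm of the height at which I first gripped it, and the scene picture shows it upright on the bare worktop, clear of the rail. The mug, jar and tin look unmoved there; I compared them by eye only, because the arm hid the jar, tin and driver from the top camera at the end.
- **Disagreement:** The top and wrist cameras differed by about 3 mm in where they placed the rail. I used the wrist camera's position, and the socket seated on it.

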